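# Gauge a wheel spacer ring to the first slip of the ratchet knob

### The arm

A 6-joint arm with a two-finger parallel gripper is mounted at the origin on the work surface. World frame = base frame: x ahead of the robot, y to its left, z up, the work surface at z = 0. Lengths are in m, angles in rad, forces in N, time in s.
With the tool pointing down it reaches from about 0.3 to 0.75 m from the base axis. Payload 8.5 kg.
Tool frame: the origin (TCP) lies midway between the tips of the shut fingers; the grasp point (between the pads) lies 19 mm behind it; z points along the fingers, y is the direction in which the jaws open and shut (so a half turn about z gives the same grasp; the last joint's range is limited). The gripper opens to 88 mm and grips with 3 to 60 N. Pads are 18 mm wide; open, the fingers measure 123 mm over their backs; the gripper's body (75 mm by 187 mm) begins 45 mm behind the grasp point.
Start: joints at [-1.324, 0.381, 1.297, -0, 1.464, -0.215], TCP at [0.245, -0.492, 0.239] pointing down, gripper open.
Joint ranges: [-3.11, 3.11], [-0.89, 2.33], [0.22, 2.48], [-1.42, 4.56], [0.17, 2.85], [-2.88, 2.88]. Speed limits (rad/s): [2.39, 2.39, 3.14, 3.14, 3.14, 3.14].

### API

Orientations are given as a unit quaternion [x, y, z, w].
In Python, from rig import bot, get_image, camera_model, order gives the robot as it stands.
- The arm moves only by the tool send_rows, never from a script. Its argument "increments" is a list of rows, each a list of 3 entries, a list of its own where there are three numbers: the closure, from 0 (fully open) to 1 (shut), then the shift along the tool's x, y, z in m, then the turn about the tool's z in rad. A call has 1 to 20 rows; each row shifts and turns the commanded pose from where the row before left it, along the tool's axes as they then stand; what a row does not reach is not made up. A row lasts 1/12 s, in which the tool goes at most 41.7 mm and 7.16 degrees, less where a joint would pass 70% of its speed; a pose out of reach is approached as far as the arm can. A call is refused whole if a number of a shift passes 0.0417 or a number of a turn 0.125, either way. A call with a gripper value outside its range is refused whole. The fingers move at their own pace and stop on an object; "grip_force" is the grip in N (left out, the last holds). Time passes only in rows, so rows that do not move let the fingers close. It gives the time, the measured TCP pose, the force and the opening at its end, in the units of the state.
- bot.sense(): the state, without advancing time (a new reading comes with each control period).
- get_image(name): name is "side" or "top" or "wrist"; returns the picture (420x560x3 uint8, red, green, blue); there is no depth.
- camera_model(name): a dict with "fx", "fy", "cx", "cy" (pixels), "R" (3x3) and "t" (3): a world point X has camera coordinates R X + t; the wrist camera has in their place "mount" (4x4, takes a point from camera to tool coordinates, whose origin is the TCP and whose axes are the flange's). Camera axes: x right, y down, z forward; pixel columns grow to the right and rows downward; lengths in m; the calibration is good to about 2 mm. The wrist camera is an equidistant fisheye: a pixel r from the principal point sees the ray r / f radians off the axis. A picture is of the moment at which its call begins: read the wrist's pose just before it. camera_model takes no time and is no camera call.
- order.hand_in(): hands the job in, once; it reports no verdict.
The state is a dict: "time": time; "q": joint angles; "dq": joint speeds; "effort": joint torques, N m; "position": TCP position; "tool_rot": TCP orientation; "contact_force": force on the tool from outside, world axes, zero at the start; "ft_torque": the same for the moment, N m; "finger_gap": finger opening in m.
Only numpy, scipy, OpenCV 4.12 (cv2) and the standard library are available. Lean on these libraries where they do the work, as an engineer would, in place of code of your own. Each camera call takes 0.05 s, during which the arm holds its last target. There are 200 camera calls.

### The job

Measure the thickness of the aluminium wheel spacer ring on the bench gauge: lay it flat on the gauge's steel base and slide it home under the spindle against both stop pins. Then let go of it and wind the spindle down onto it by the small slipping knob at the very top (never by the barrel below it), stop at the knob's first slip, and leave the gauge closed on the ring so that the reading stays, with the other things on the bench left alone.

Things in the scene. Friction and masses are not known exactly. Their poses are not given: they have to be found in the camera images.
- ring: Part to measure, loose on the bench: flat bare-aluminium wheel spacer ring, outside diameter 120 mm, bore 80 mm (band 20 mm wide), five small dark bolt holes, about 0.26 kg. Origin: centre of its underside, z up. Its thickness, to be measured, is somewhere between 12 and 16 mm. Best gripped across the band, one finger in the bore.
- stand: The gauge's base, fixed: ground steel plate 270 mm (x) by 150 mm (y), its flat top 40 mm above the bench. Origin: on the bench straight below the spindle's axis; x points from the gauge's open front (towards the robot) to its column. The plate reaches 140 mm in front of (-x) and 130 mm behind the spindle's axis. Column: 28 mm diameter, at x = +95 mm, top 160 mm above the bench.
- seat (a point): Point on the plate's top face where the centre of the ring's underside lies when the ring touches both stop pins; 50 mm in front of the spindle's axis, so that the far band is under the spindle. The two stop pins (10 mm diameter, 10 mm tall) stand on the plate 59 mm beyond this point (stand +x), 27.5 mm to either side.
- spindle: 8 mm diameter steel rod pointing straight down. Origin: centre of its lower measuring face, at first 56.5 to 59 mm above the bench (the head is clamped at varying height), so a few mm above the ring's top face once that lies below it. Goes down 1.59 mm per rad (10 mm a turn) and stays where it is left. The head's housing, 42 mm (x) by 50 mm (y), begins 44 mm above this starting face.
- knob_grip (a point): On the axis of the slipping knob, 12 mm below its top: the point to grip from above. The knob is a fluted steel cylinder, 24 mm diameter, 30 mm tall, at the very top of the head, with a dark line down its side and over its top. It turns about the vertical and keeps its height.
- thimble: The thicker steel barrel right below the knob, 34 mm diameter, 31 mm tall, with a dark line down its side; origin: centre of its underside. It drives the spindle. The knob turns it through the slip clutch; turning the barrel itself bypasses the clutch and presses too hard on the ring.
- knob (a joint): Slip of the knob on the barrel, rad: 0 at first and about 0 while they turn together; grows as it slips clockwise (clockwise from above winds the spindle down). Turning both takes 0.045 N m, rising over part of a turn once the spindle bears on the ring; the clutch slips at 0.10 N m (spindle force about 30 N). First slip: 0.06 to 0.8 rad here. The pressure stays on when the knob is let go.
Things that resemble listed ones, but are neither listed nor needed, are in the scene too. Of the things shaped like the ring, the aluminium one is meant.

How it is judged:
By the outcome, as a careful person would: the job done as asked, in the order asked, and still so for the second after the job is handed in, with the robot touching nothing.
It also fails if it takes over 72 s, if anything falls off the work surface, if the arm or the gripper's body presses on something with over 40 N, if the wrist force passes 120 N, or if a joint passes its speed limit or range.

## Working session

There is one attempt and no reset: what is moved stays moved. The work goes in short steps, Python scripts to look and compute and a tool call to move; the robot and the scene stay as the last step left them, time stands still between calls to the robot, and variables do not carry over. Pictures are saved under pics/ and viewed, about 8 in all and at most 12, crops included, and the job is handed in when it is done.

Besides the shell and the picture viewer there is one more tool, called after ">>>" by a JSON object that holds its "op" and its "data", one argument or row to a line. send_rows: Moves the arm, as the interface text tells. Its arguments: {"type":"object","properties":{"increments":{"type":"array","items":{"type":"array"}},"grip_force":{"type":"number"}},"required":["increments"]}

```bash
ls; mkdir -p pics
cat > h.py <<'E'
import numpy as np, cv2
from rig import bot, get_image, camera_model, order
def save(n,im): cv2.imwrite('pics/'+n+'.png',cv2.cvtColor(im,cv2.COLOR_RGB2BGR))
def ray(name,u,v):
    m=camera_model(name); R=np.array(m['R']);t=np.array(m['t'])
    d=R.T@np.array([(u-m['cx'])/m['fx'],(v-m['cy'])/m['fy'],1]); return -R.T@t,d/np.linalg.norm(d)
def plane(name,u,v,z):
    o,d=ray(name,u,v); return o+d*(z-o[2])/d[2]
def proj(name,X):
    m=camera_model(name); c=np.array(m['R'])@np.array(X)+np.array(m['t']); return np.array([m['fx']*c[0]/c[2]+m['cx'],m['fy']*c[1]/c[2]+m['cy']])
E
python3 - <<'E'
from h import *
a=get_image('top');b=get_image('side')
save('top0',a);save('side0',b)
for n in('top','side'): 
    m=camera_model(n);print(n,m['fx'],-np.array(m['R']).T@np.array(m['t']))
s=bot.sense();print(s)
print(camera_model('wrist'))
E
```

```text
pics
top 534.3137835234133 [0.34221077 0.04802043 1.25878498]
side 486.697855537 [0.19007743 0.8394241  0.70446643]
{'time': 0.1, 'q': array([-1.32430235e+00,  3.81118011e-01,  1.29812659e+00,  4.01554426e-06,
        1.46358142e+00, -2.15293750e-01]), 'dq': array([ 4.42442378e-04, -2.13686078e-03, -1.60235920e-03,  7.93336528e-05,
       -1.15257571e-03, -7.39957792e-04]), 'effort': array([ 5.36852778e-03, -4.38645172e+01, -2.24912488e+01,  7.16138072e-02,
        3.42075212e-02, -8.35144442e-05]), 'position': array([ 0.24499527, -0.49215715,  0.2382249 ]), 'tool_rot': array([ 9.73462089e-01,  2.28847505e-01, -7.62409221e-06, -6.16640636e-04]), 'contact_force': array([-0.02846149,  0.12565576,  0.71382237]), 'ft_torque': array([ 0.01734091, -0.00900691, -0.04010643]), 'finger_gap': 0.08815624272114639}
{'fx': 325.19226210127806, 'fy': 325.19226210127806, 'cx': 280.10521950219305, 'cy': 214.01655733401333, 'mount': array([[ 3.07346542e-04, -9.66739112e-01, -2.55764336e-01,
         6.38908305e-02],
       [ 9.99999000e-01, -5.59053601e-05,  1.41298876e-03,
         5.63544475e-04],
       [-1.38029010e-03, -2.55764515e-01,  9.66738128e-01,
        -1.45274623e-01],
       [ 0.00000000e+00,  0.00000000e+00,  0.00000000e+00,
         1.00000000e+00]])}
```

View pics/top0.png

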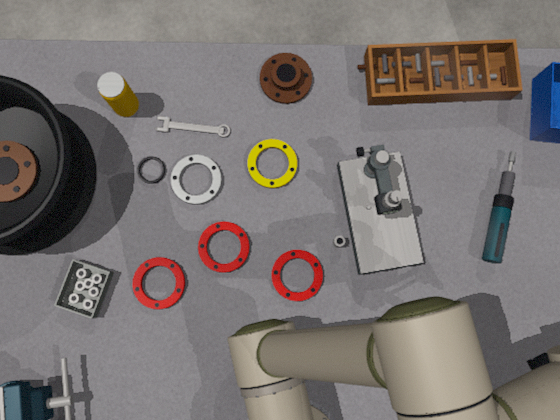

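View pics/side0.png

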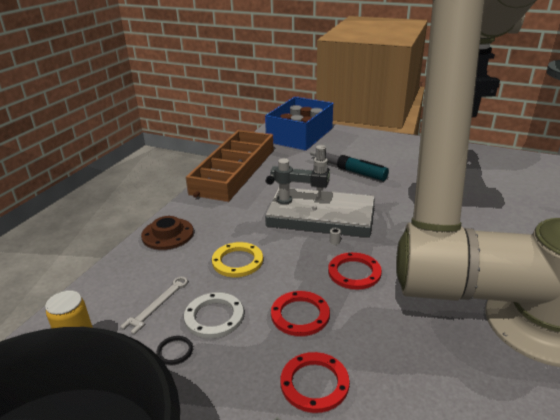

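Top view: ring-shaped candidates are yellow (272,163), red (224,247), (297,275) and (159,283), a small black ring (152,169), and a grey-white one with dark bolt holes at (196,179). The last fits bare aluminium. The gauge is at about (382,210), with its column up-image (+x) and its head and knob near (392,200). I'll confirm with an enlarged crop.

Run:
```python
from h import *
a=cv2.imread('pics/top0.png');b=cv2.imread('pics/side0.png')
c1=cv2.resize(a[140:220,135:245],None,fx=3.6,fy=3.6,interpolation=cv2.INTER_CUBIC)
c2=cv2.resize(a[140:280,330:430],(400,560),interpolation=cv2.INTER_CUBIC)
im=np.zeros((570,800,3),np.uint8); im[:288,:396]=c1; im[:560,400:800]=c2
c3=cv2.resize(b[140:250,260:385],None,fx=2.55,fy=2.55,interpolation=cv2.INTER_CUBIC); im[289:289+c3.shape[0],:c3.shape[1]]=c3
cv2.imwrite('pics/crop.png',im)
# ring: bright, low saturation
hsv=cv2.cvtColor(a,cv2.COLOR_BGR2HSV)
m=((hsv[...,1]<40)&(hsv[...,2]>160)).astype(np.uint8)
cs,h=cv2.findContours(m,cv2.RETR_EXTERNAL,cv2.CHAIN_APPROX_NONE)
for c in cs:
    if cv2.contourArea(c)>500:
        (u,v),ax,an=cv2.fitEllipse(c); mr=cv2.minAreaRect(c); bx=cv2.boxPoints(mr)
        print('ell',u,v,ax,cv2.boundingRect(c),'pt14',plane('top',u,v,.014)); print(bx.tolist())
        if u>330:
            q=np.array([plane('top',*p,.04) for p in bx]); print(q, np.linalg.norm(q-np.roll(q,1,0),axis=1), q.mean(0))
```

```text
ell 273.0151672363281 406.8099365234375 (28.100671768188477, 29.77918243408203) (255, 392, 35, 28) pt14 [0.10061685 0.04230841 0.014     ]
[[255.0, 419.0], [255.0, 392.0], [289.0, 392.0], [289.0, 419.0]]
ell 257.0891418457031 359.14599609375 (29.291339874267578, 58.420982360839844) (238, 331, 40, 56) pt14 [0.20392191 0.07945187 0.014     ]
[[234.72244262695312, 337.84271240234375], [263.4205322265625, 329.90496826171875], [277.2733154296875, 379.98822021484375], [248.57522583007812, 387.92596435546875]]
ell 436.72021484375 361.43756103515625 (59.28913879394531, 127.44771575927734) (396, 312, 82, 101) pt14 [ 0.20134375 -0.32909104  0.014     ]
[[395.001220703125, 323.3790588378906], [454.25091552734375, 307.0342712402344], [480.16912841796875, 400.9878234863281], [420.91943359375, 417.3326110839844]]
[[ 0.28684708 -0.22985577  0.04      ]
 [ 0.32414806 -0.36536861  0.04      ]
 [ 0.12005131 -0.41463638  0.04      ]
 [ 0.08498484 -0.28213072  0.04      ]] [0.20852106 0.14055282 0.20995903 0.13706716] [ 0.20400782 -0.32299787  0.04      ]
ell 386.7322998046875 236.24942016601562 (53.653324127197266, 79.08968353271484) (348, 203, 74, 67) pt14 [ 0.48673956 -0.22102678  0.014     ]
[[347.6923522949219, 203.4615020751953], [408.0769348144531, 191.3845977783203], [422.1922912597656, 261.96148681640625], [361.8077087402344, 274.03839111328125]]
[[ 0.55935447 -0.12605428  0.04      ]
 [ 0.58962365 -0.26769219  0.04      ]
 [ 0.42534686 -0.2956423   0.04      ]
 [ 0.39657465 -0.15658703  0.04      ]] [0.16561859 0.14483618 0.16663755 0.14200072] [ 0.49272491 -0.21149395  0.04      ]
ell 195.26072692871094 178.60557556152344 (47.65505599975586, 49.42772674560547) (171, 154, 50, 50) pt14 [0.61971588 0.23252863 0.014     ]
[[161.00003051757812, 179.00001525878906], [195.50003051757812, 144.50001525878906], [229.50003051757812, 178.50001525878906], [195.00003051757812, 213.00001525878906]]
```

View pics/crop.png

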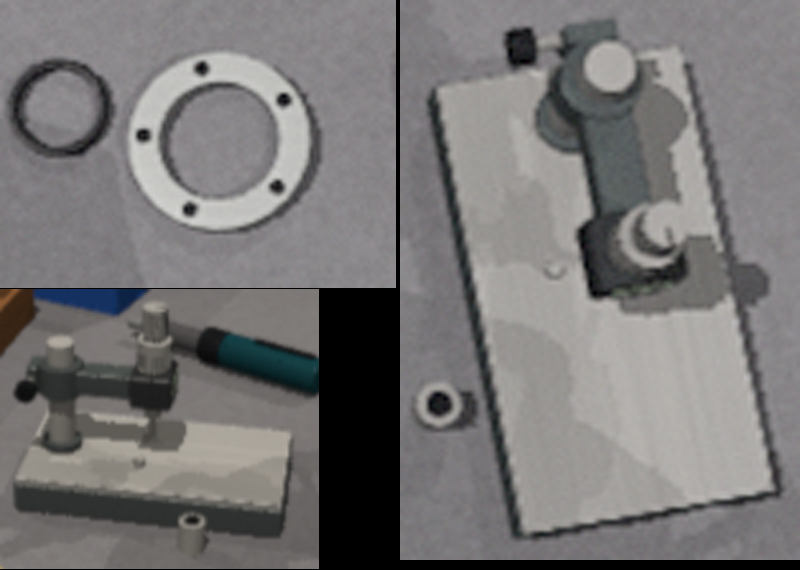

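The crop confirms the grey-white aluminium ring with five dark holes, centred at about (196,179) in the top image. It stands apart from the small black ring at left. Plate corners in the top image: (360,274), (424,263), (401,152), (339,162). The knob top is near (395,196). The gauge's pins are at around (368,207), partly hidden. Next I measure the stand's frame and the knob.

Run:
```python
from h import *
P=dict(FL=(360.2,273.6),FR=(424.4,263),BR=(401.5,152),BL=(339.3,162.5))
# refine edges: gradient search along normals on grey top image
a=cv2.cvtColor(cv2.imread('pics/top0.png'),cv2.COLOR_BGR2GRAY).astype(np.float32)
def edge(p,q,fr):
    p,q=np.array(p),np.array(q);d=(q-p)/np.linalg.norm(q-p);n=np.array([-d[1],d[0]]);pts=[]
    for f in np.linspace(*fr,40):
        c=p+f*(q-p);s=np.arange(-4,4.01,.25);g=np.array([c+k*n for k in s],np.float32)
        v=cv2.GaussianBlur(cv2.remap(a,g[None,:,0],g[None,:,1],cv2.INTER_LINEAR),(5,1),0)[0]
        k=np.argmax(abs(np.gradient(v)));pts.append(g[k])
    vx,vy,x0,y0=cv2.fitLine(np.array(pts),cv2.DIST_HUBER,0,.01,.01).ravel(); return np.cross([vx,vy,0],[0,0,1])[:2],np.array([x0,y0])
L=edge(P['FL'],P['BL'],(.1,.9));F=edge(P['FL'],P['FR'],(.1,.9));Rr=edge(P['FR'],P['BR'],(.05,.3))
def X(A,B): return np.linalg.solve(np.array([A[0],B[0]]),[A[0]@A[1],B[0]@B[1]])
fl,fr=X(L,F),X(F,Rr);B=edge(P['BL'],P['BR'],(.05,.3));bl=X(L,B)
print('px',fl,fr,bl)
w=[plane('top',*p,.04)[:2] for p in(fl,fr,bl)]
print(w,np.linalg.norm(w[1]-w[0]),np.linalg.norm(w[2]-w[0]))
y1=np.arctan2(*(w[2]-w[0])[::-1]);y2=np.arctan2(*(w[0]-w[1])[::-1])-np.pi/2
print('yaw',y1,y2)
yaw=y1;ex=np.array([np.cos(yaw),np.sin(yaw)]);ey=np.array([-ex[1],ex[0]])
sp=(w[0]+w[1])/2+.14*ex; print('spindle',sp, 'from back',w[2]-.13*ex-.075*ey)
for name,uv in(('top',(395.2,195.5)),('side',(320.8,151))): print(name,[plane(name,*uv,z).round(4) for z in(.17,.18,.19,.2,.21)])
print('column top',plane('top',382.5,156.5,.16), sp+.095*ex, 'side',plane('side',284,162.5,.16))
print('ring side', proj('side',[.6197,.2325,.014]))
```

```text
px [360.28864767 273.20183055] [423.36142114 262.18334923] [338.21259974 161.5801567 ]
[array([ 0.39843926, -0.15314472]), array([ 0.42486501, -0.2983168 ]), array([ 0.6589859 , -0.10476207])] 0.14755762755534738 0.2650008179217577
yaw 0.1836053286015914 0.18005910185676344
spindle [ 0.54929899 -0.20017019] from back [ 0.54486412 -0.20223627]
top [array([ 0.5542, -0.2068,  0.17  ]), array([ 0.5522, -0.2045,  0.18  ]), array([ 0.5503, -0.2022,  0.19  ]), array([ 0.5483, -0.1998,  0.2   ]), array([ 0.5464, -0.1975,  0.21  ])]
side [array([ 0.5617, -0.2455,  0.17  ]), array([ 0.5547, -0.2252,  0.18  ]), array([ 0.5478, -0.2049,  0.19  ]), array([ 0.5408, -0.1846,  0.2   ]), array([ 0.5338, -0.1643,  0.21  ])]
column top [ 0.6401274  -0.18408948  0.16      ] [ 0.64270222 -0.18282552] side [ 0.63219756 -0.16911016  0.16      ]
ring side [213.16075605 311.33328877]
```

>>> {"op": "send_rows", "data": {
  "increments": [
    [0.1, [0, 0, 0], 0.093],
    [0.3, [0, 0, 0], 0.093],
    [0.45, [0, 0, 0], 0.093]
  ],
  "grip_force": 40
}}

```text
time: 0.35
position: [0.245, -0.4922, 0.2384]
tool_rot: [0.996, 0.089, -0.0, -0.0]
contact_force: [0.6, -0.6, -0.5]
finger_gap: 0.0703
```

>>> {"op": "send_rows", "data": {
  "increments": [
    [0.45, [0.025, -0.0297, 0], 0],
    [0.45, [0.025, -0.0297, 0], 0],
    [0.45, [0.025, -0.0297, 0], 0],
    [0.45, [0.025, -0.0297, 0], 0],
    [0.45, [0.025, -0.0297, 0], 0],
    [0.45, [0.025, -0.0297, 0], 0],
    [0.45, [0.025, -0.0297, 0], 0],
    [0.45, [0.025, -0.0297, 0], 0],
    [0.45, [0.025, -0.0297, 0], 0],
    [0.45, [0.025, -0.0297, 0], 0],
    [0.45, [0.025, -0.0297, 0], 0],
    [0.45, [0.025, -0.0297, 0], 0],
    [0.45, [0.025, -0.0297, 0], 0],
    [0.45, [0.025, -0.0297, 0], 0],
    [0.45, [0.025, -0.0297, 0], 0],
    [0.45, [0.025, -0.0297, 0], 0],
    [0.45, [0.025, -0.0297, 0], 0],
    [0.45, [0.025, -0.0297, 0], 0],
    [0.45, [0.025, -0.0297, 0], 0],
    [0.45, [0.025, -0.0297, 0], 0]
  ]
}}

```text
time: 2.02
position: [0.6292, 0.1846, 0.2383]
tool_rot: [0.996, 0.091, -0.0, 0.0]
contact_force: [1.0, -0.7, -0.2]
finger_gap: 0.0485
```

```bash
cat >> h.py <<'E'
from scipy.spatial.transform import Rotation as Ro
SP=np.array([.548,-.201]);YAW=.183
def st(x,y): c,s=np.cos(YAW),np.sin(YAW); return SP+[c*x-s*y,s*x+c*y]
def goto(x,y,z,psi=YAW):
    s=bot.sense();R=Ro.from_quat(s['tool_rot']).as_matrix();p=s['position']
    cur=np.arctan2(R[1,0],R[0,0]);c,sn=np.cos(psi),np.sin(psi);d=np.array([x,y,z])-p
    print('t',s['time'].__round__(2),'p',p.round(4),'psi',cur.round(4),'q6',s['q'][5].round(3),'gap',round(s['finger_gap'],4),'F',s['contact_force'].round(1))
    print('turn',((cur-psi+np.pi)%(2*np.pi)-np.pi).round(4),'then tool xyz',[round(c*d[0]+sn*d[1],4),round(sn*d[0]-c*d[1],4),round(-d[2],4)])
def wproj(X,p,q):
    "world->wrist pixel"
    m=camera_model('wrist');M=np.array(m['mount']);t=Ro.from_quat(q).as_matrix().T@(np.array(X)-p)
    c=M[:3,:3].T@(t-M[:3,3]);th=np.arctan2(np.hypot(c[0],c[1]),c[2]);h=np.hypot(c[0],c[1])
    return np.array([m['cx']+m['fx']*th*c[0]/h,m['cy']+m['fy']*th*c[1]/h])
def wray(u,v,p,q,z):
    m=camera_model('wrist');M=np.array(m['mount']);x,y=(u-m['cx'])/m['fx'],(v-m['cy'])/m['fy'];r=np.hypot(x,y)
    c=np.array([np.sin(r)*x/r,np.sin(r)*y/r,np.cos(r)]);R=Ro.from_quat(q).as_matrix()
    o=R@M[:3,3]+p;d=R@M[:3,:3]@c;return o+d*(z-o[2])/d[2]
E
python3 - <<'E'
from h import *
goto(.6288,.1833,.004)
s=bot.sense();a=get_image('wrist');save('w1',a)
hsv=cv2.cvtColor(a,cv2.COLOR_RGB2HSV);m=((hsv[...,1]<40)&(hsv[...,2]>150)).astype(np.uint8)
for c in cv2.findContours(m,cv2.RETR_EXTERNAL,cv2.CHAIN_APPROX_NONE)[0]:
    if cv2.contourArea(c)>1500:
        w=np.array([wray(*p,s['position'],s['tool_rot'],.014) for p in c[:,0].astype(float)])
        (x,y),r=cv2.minEnclosingCircle(w[:,:2].astype(np.float32)*1000);print(cv2.boundingRect(c),x,y,r)
E
```

```text
t 2.02 p [0.6292 0.1846 0.2383] psi 0.183 q6 1.493 gap 0.0485 F [ 1.  -0.7 -0.2]
turn -0.0 then tool xyz [np.float64(-0.0006), np.float64(0.0012), np.float64(0.2343)]
(208, 327, 136, 31) 404.1957702636719 150.0116424560547 98.0433120727539
(91, 0, 469, 295) 671.5739135742188 108.52664947509766 360.0517883300781
```

View pics/w1.png

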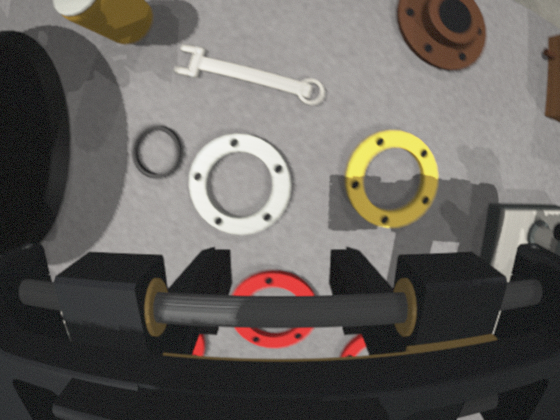

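The wrist view shows the aluminium ring at about (240,184), the yellow ring at (393,178) and the fingers at the bottom. I'll compute the ring's centre from this view.

Run:
```python
from h import *
s=bot.sense();a=cv2.cvtColor(cv2.imread('pics/w1.png'),cv2.COLOR_BGR2GRAY)[120:245,180:300]
t,m=cv2.threshold(a,0,255,cv2.THRESH_OTSU)
t=190 if t<170 else t
for t in (t,175,200):
  m=(a>t).astype(np.uint8)
  c=max(cv2.findContours(m,cv2.RETR_EXTERNAL,cv2.CHAIN_APPROX_NONE)[0],key=cv2.contourArea)
  w=np.array([wray(p[0]+180.,p[1]+120.,s['position'],s['tool_rot'],.014) for p in c[:,0]])
  print(t,cv2.boundingRect(c),cv2.minEnclosingCircle((w[:,:2]*1000).astype(np.float32)),cv2.fitEllipse((w[:,:2]*1000).astype(np.float32)))
```

```text
Traceback (most recent call last):
  File "h.py", line 25, in wray
    m=camera_model('wrist');M=np.array(m['mount']);x,y=(u-m['cx'])/m['fx'],(v-m['cy'])/m['fy'];r=np.hypot(x,y)
ValueError: time passes only in moves, steps and waits
```

```bash
sed -i 's/^from rig import.*/from rig import bot, get_image, camera_model as _cm, order\nimport functools\ncamera_model=functools.lru_cache(None)(_cm)/' h.py
python3 - <<'E'
from h import *
s=bot.sense();a=cv2.cvtColor(cv2.imread('pics/w1.png'),cv2.COLOR_BGR2GRAY)[120:245,180:300]
t,m=cv2.threshold(a,0,255,cv2.THRESH_OTSU)
for t in (t,175,190):
  m=(a>t).astype(np.uint8)
  c=max(cv2.findContours(m,cv2.RETR_EXTERNAL,cv2.CHAIN_APPROX_NONE)[0],key=cv2.contourArea)
  w=np.array([wray(p[0]+180.,p[1]+120.,s['position'],s['tool_rot'],.014) for p in c[:,0]])
  print(t,cv2.boundingRect(c),cv2.minEnclosingCircle((w[:,:2]*1000).astype(np.float32)),cv2.fitEllipse((w[:,:2]*1000).astype(np.float32)))
E
```

```text
193.0 (9, 14, 101, 101) ((623.0042114257812, 237.16221618652344), 59.59324645996094) ((623.8087158203125, 237.7468719482422), (115.58358764648438, 117.88557434082031), 51.90141677856445)
175 (8, 13, 102, 103) ((622.7120361328125, 237.2567138671875), 60.60142135620117) ((623.0226440429688, 237.0367889404297), (117.77934265136719, 119.88442993164062), 140.3990020751953)
190 (9, 14, 101, 101) ((623.0033569335938, 237.38092041015625), 59.78514862060547) ((623.202392578125, 237.01177978515625), (117.16084289550781, 118.22792053222656), 139.2740478515625)
```

>>> {"op": "send_rows", "data": {
  "increments": [
    [0.45, [0.0016, -0.001, 0.037], 0],
    [0.45, [0, 0, 0.037], 0],
    [0.45, [0, 0, 0.037], 0],
    [0.45, [0, 0, 0.037], 0],
    [0.45, [0, 0, 0.037], 0],
    [0.45, [0, 0, 0.037], 0],
    [0.45, [0, 0, 0.006], 0],
    [0.45, [0, 0, 0.006], 0],
    [0.45, [0, 0, 0], 0],
    [0.8, [0, 0, 0], 0],
    [0.9, [0, 0, 0], 0],
    [0.95, [0, 0, 0], 0],
    [0.95, [0, 0, 0], 0],
    [0.95, [0, 0, 0], 0],
    [0.95, [0, 0, 0], 0],
    [0.95, [0, 0, 0], 0]
  ],
  "grip_force": 40
}}

```text
time: 3.4
position: [0.6308, 0.1837, 0.006]
tool_rot: [0.996, 0.091, 0.001, 0.0]
contact_force: [-0.2, -2.4, 6.2]
finger_gap: 0.0202
```

Run:
```python
from h import *
goto(.6306,.1858,.1)
a=get_image('wrist');save('w2',a)
```

```text
t 3.4 p [0.6308 0.1837 0.006 ] psi 0.1828 q6 1.492 gap 0.0202 F [-0.2 -2.4  6.2]
turn -0.0002 then tool xyz [np.float64(0.0002), np.float64(-0.0021), np.float64(-0.094)]
```

View pics/w2.png

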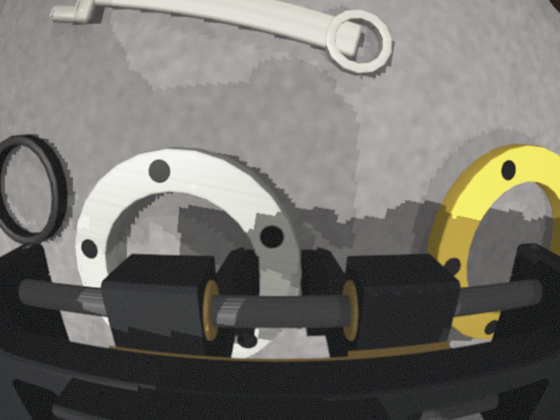

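The grasp is good: the gap is 20.2 mm, across the band between two bolt holes, with one finger in the bore. Now I lift and carry, running back in stand x before going across.

>>> {"op": "send_rows", "data": {
  "increments": [
    [0.95, [0, 0, -0.015], 0],
    [0.95, [0, 0, -0.03], 0],
    [0.95, [0, 0, -0.03], 0],
    [0.95, [-0.025, 0.02, 0], 0],
    [0.95, [-0.025, 0.02, 0], 0],
    [0.95, [-0.025, 0.02, 0], 0],
    [0.95, [-0.025, 0.02, 0], 0],
    [0.95, [-0.025, 0.02, 0], 0],
    [0.95, [-0.025, 0.02, 0], 0],
    [0.95, [-0.025, 0.02, 0], 0],
    [0.95, [-0.025, 0.02, 0], 0],
    [0.95, [-0.02, 0.02, 0], 0],
    [0.95, [-0.0166, 0.02, 0], 0],
    [0.95, [0, 0.03, 0], 0],
    [0.95, [0, 0.03, 0], 0],
    [0.95, [0, 0.03, 0], 0],
    [0.95, [0, 0.03, 0], 0],
    [0.95, [0, 0.03, 0], 0],
    [0.95, [0, 0.03, 0], 0],
    [0.95, [0, 0.033, 0], 0]
  ]
}}

```text
time: 5.12
position: [0.4723, -0.2662, 0.0796]
tool_rot: [0.996, 0.091, -0.0, -0.0]
contact_force: [0.7, 0.6, -3.5]
finger_gap: 0.0197
```

>>> {"op": "send_rows", "data": {
  "increments": [
    [0.95, [0, 0, 0], 0],
    [0.95, [0, 0, 0], 0]
  ]
}}

```text
time: 5.28
position: [0.4723, -0.2662, 0.0793]
tool_rot: [0.996, 0.09, -0.0, -0.0]
contact_force: [-0.9, 1.1, -3.7]
finger_gap: 0.0197
```

Run:
```python
from h import *
x,y=st(-.085,-.05);goto(x,y,.046)
save('t2',get_image('top'));save('s2',get_image('side'))
a=cv2.imread('pics/t2.png')[130:300,300:470];b=cv2.imread('pics/s2.png')[130:270,240:400]
im=np.hstack([cv2.resize(a,(400,400)),cv2.resize(b,(400,350),interpolation=cv2.INTER_CUBIC).copy() if 0 else cv2.copyMakeBorder(cv2.resize(b,(400,350)),0,50,0,0,cv2.BORDER_CONSTANT)])
cv2.imwrite('pics/c2.png',im)
```

```text
t 5.28 p [ 0.4723 -0.2662  0.0793] psi 0.1807 q6 0.658 gap 0.0197 F [-0.9  1.1 -3.7]
turn -0.0023 then tool xyz [np.float64(0.0013), np.float64(-0.0004), np.float64(0.0333)]
```

View pics/c2.png

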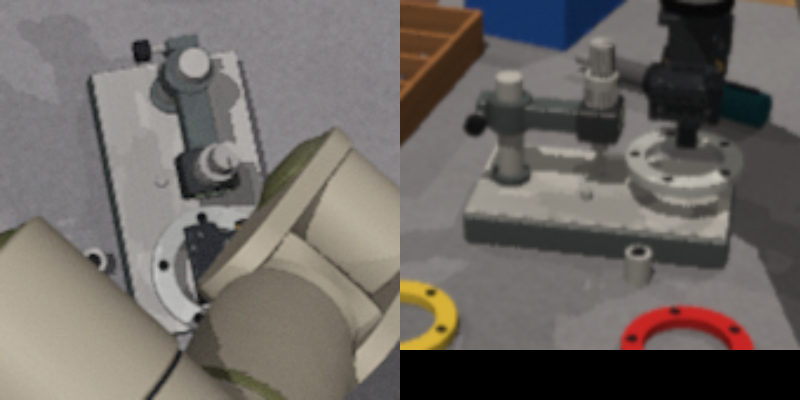

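The crops show the ring held level above the plate's front half, clear of the head and the pins. Now I lower it onto the plate.

>>> {"op": "send_rows", "data": {
  "increments": [
    [0.95, [0.001, 0, 0.01], 0],
    [0.95, [0, 0, 0.01], 0],
    [0.95, [0, 0, 0.007], 0],
    [0.95, [0, 0, 0.003], 0],
    [0.95, [0, 0, 0.002], 0],
    [0.95, [0, 0, 0.001], 0],
    [0.95, [0, 0, 0], 0]
  ]
}}

```text
time: 5.97
position: [0.4736, -0.265, 0.0466]
tool_rot: [0.996, 0.091, -0.0, -0.0]
contact_force: [0.2, 0.2, -2.6]
finger_gap: 0.0196
```

Run:
```python
from h import *
x,y=st(-.085,-.05);goto(x,y,.046)
```

```text
t 5.97 p [ 0.4736 -0.265   0.0466] psi 0.1829 q6 0.659 gap 0.0196 F [ 0.2  0.2 -2.6]
turn -0.0001 then tool xyz [np.float64(-0.0002), np.float64(0.0006), np.float64(0.0006)]
```

>>> {"op": "send_rows", "data": {
  "increments": [
    [0.95, [0, 0, 0.001], 0],
    [0.95, [0, 0, 0.001], 0],
    [0.95, [0, 0, 0], 0]
  ]
}}

```text
time: 6.22
position: [0.4737, -0.2652, 0.046]
tool_rot: [0.996, 0.091, 0.0, 0.001]
contact_force: [-1.8, 2.3, 6.7]
finger_gap: 0.0196
```

>>> {"op": "send_rows", "data": {
  "increments": [
    [0.8, [0, 0, 0], 0],
    [0.6, [0, 0, 0], 0],
    [0.43, [0, 0, 0], 0],
    [0.43, [0, 0, 0], 0],
    [0.43, [0, 0, 0], 0],
    [0.43, [0, 0, -0.02], 0],
    [0.43, [0, 0, -0.03], 0],
    [0.43, [0, 0, -0.02], 0],
    [0.43, [-0.02, 0, 0], 0],
    [0.43, [-0.02, -0.01, 0], 0],
    [0.43, [-0.02, -0.02, 0], 0],
    [0.43, [-0.02, -0.02, 0], 0],
    [0.43, [-0.005, 0, 0], 0],
    [0.43, [0, 0, 0], 0]
  ]
}}

```text
time: 7.38
position: [0.3801, -0.2311, 0.1151]
tool_rot: [0.996, 0.091, -0.0, 0.0]
contact_force: [0.5, 0.1, 0.1]
finger_gap: 0.0503
```

Run:
```python
from h import *
x,y=st(-.165,0);goto(x,y,.046)
s=bot.sense();a=get_image('wrist');save('w3',a)
np.save('w3p',np.r_[s['position'],s['tool_rot']])
for X in ((-.05,0,.054),(-.085,0,.054),(-.14,.075,.04),(-.14,-.075,.04),(.009,.0275,.05),(.009,-.0275,.05)):print(X,wproj([*st(*X[:2]),X[2]],s['position'],s['tool_rot']).round(1))
```

```text
t 7.38 p [ 0.3801 -0.2311  0.1151] psi 0.1824 q6 0.575 gap 0.0503 F [0.5 0.1 0.1]
turn -0.0006 then tool xyz [np.float64(0.0056), np.float64(0.001), np.float64(0.0691)]
(-0.05, 0, 0.054) [279.6  43.1]
(-0.085, 0, 0.054) [279.6  96.3]
(-0.14, 0.075, 0.04) [173.9 180.4]
(-0.14, -0.075, 0.04) [385.4 180.3]
(0.009, 0.0275, 0.05) [238.6 -32.1]
(0.009, -0.0275, 0.05) [320.5 -32.1]
```

View pics/w3.png

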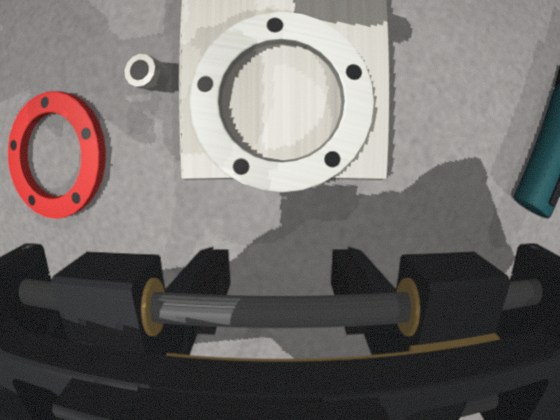

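The wrist view shows the ring lying flat on the plate, centred at about (283,101). The plate's front corners are at (181,178) and (388,178), so its midline is about 284.5, roughly 3 mm to the right of my estimate. I'll shift and push with both fingertips against the near rim.

>>> {"op": "send_rows", "data": {
  "increments": [
    [0.43, [0, 0.002, 0.023], 0],
    [0.43, [0, 0, 0.023], 0],
    [0.43, [0, 0, 0.023], 0],
    [0.43, [0, 0, 0], 0],
    [0.43, [0.01, 0, 0], 0],
    [0.43, [0.01, 0, 0], 0],
    [0.43, [0.008, 0, 0], 0],
    [0.43, [0.006, 0, 0], 0],
    [0.43, [0.006, 0, 0], 0],
    [0.43, [0.004, 0, 0], 0]
  ]
}}

```text
time: 8.27
position: [0.4254, -0.2252, 0.0463]
tool_rot: [0.996, 0.092, 0.0, 0.0]
contact_force: [-2.6, -0.8, 3.1]
finger_gap: 0.0504
```

>>> {"op": "send_rows", "data": {
  "increments": [
    [0.43, [0.004, 0, 0], 0],
    [0.43, [0.003, 0, 0], 0]
  ]
}}

```text
time: 8.43
position: [0.4317, -0.224, 0.046]
tool_rot: [0.996, 0.091, 0.0, 0.0]
contact_force: [-3.0, -0.2, 2.7]
finger_gap: 0.0504
```

Run:
```python
from h import *
x,y=st(-.1135,-.002);goto(x,y,.046)
```

```text
t 8.43 p [ 0.4317 -0.224   0.046 ] psi 0.183 q6 0.665 gap 0.0504 F [-3.  -0.2  2.7]
turn -0.0 then tool xyz [np.float64(0.005), np.float64(0.0006), np.float64(-0.0)]
```

>>> {"op": "send_rows", "data": {
  "increments": [
    [0.43, [0.002, 0, 0], 0],
    [0.43, [0.002, 0, 0], 0]
  ]
}}

```text
time: 8.6
position: [0.4354, -0.2233, 0.0458]
tool_rot: [0.996, 0.091, -0.0, -0.0]
contact_force: [-3.7, -1.1, 2.1]
finger_gap: 0.0502
```

>>> {"op": "send_rows", "data": {
  "increments": [
    [0.43, [0.001, 0, 0], 0],
    [0.43, [0.001, 0, 0], 0]
  ]
}}

```text
time: 8.77
position: [0.4372, -0.223, 0.0458]
tool_rot: [0.996, 0.091, -0.0, -0.0]
contact_force: [-2.9, -0.4, 2.9]
finger_gap: 0.0503
```

>>> {"op": "send_rows", "data": {
  "increments": [
    [0.43, [0.001, 0, 0], 0]
  ]
}}

```text
time: 8.85
position: [0.4376, -0.2228, 0.0457]
tool_rot: [0.996, 0.091, -0.001, -0.0]
contact_force: [-10.8, -2.8, 6.2]
finger_gap: 0.0503
```

>>> {"op": "send_rows", "data": {
  "increments": [
    [0.43, [0.001, 0, 0], 0]
  ]
}}

```text
time: 8.93
position: [0.4378, -0.2228, 0.0457]
tool_rot: [0.996, 0.092, -0.002, -0.0]
contact_force: [-14.7, -5.3, 8.2]
finger_gap: 0.0502
```

The ring has hit the pins, with the TCP at stand x −112 mm against −113.5 expected. The lateral force suggests it may be wedged unevenly, so I'll back off, shut the fingers and push at single points so that it can settle against both pins.

>>> {"op": "send_rows", "data": {
  "increments": [
    [0.43, [-0.01, 0, 0], 0],
    [0.43, [-0.015, 0, 0], 0],
    [0.8, [0, 0, 0], 0],
    [1.0, [0, 0, 0], 0],
    [1.0, [0, 0, 0], 0],
    [1.0, [0, 0, 0], 0],
    [1.0, [0, 0, 0], 0],
    [1.0, [0.008, 0, 0], 0],
    [1.0, [0.003, 0, 0], 0]
  ]
}}

```text
time: 9.68
position: [0.4266, -0.2251, 0.0458]
tool_rot: [0.996, 0.091, 0.0, 0.0]
contact_force: [0.4, -0.1, -0.7]
finger_gap: 0.0056
```

>>> {"op": "send_rows", "data": {
  "increments": [
    [1.0, [0.002, 0, 0], 0],
    [1.0, [0.002, 0, 0], 0]
  ]
}}

```text
time: 9.85
position: [0.4299, -0.2242, 0.0457]
tool_rot: [0.996, 0.092, 0.0, -0.0]
contact_force: [-0.4, -0.9, -0.2]
finger_gap: 0.0003
```

>>> {"op": "send_rows", "data": {
  "increments": [
    [1.0, [0.001, 0, 0], 0],
    [1.0, [0.001, 0, 0], 0]
  ]
}}

```text
time: 10.02
position: [0.4309, -0.224, 0.0456]
tool_rot: [0.996, 0.092, -0.001, -0.0]
contact_force: [-6.6, -2.3, 2.0]
finger_gap: 0.0005
```

>>> {"op": "send_rows", "data": {
  "increments": [
    [1.0, [0.001, 0, 0], 0],
    [1.0, [0.001, 0, 0], 0]
  ]
}}

```text
time: 10.18
position: [0.4313, -0.2238, 0.0456]
tool_rot: [0.996, 0.092, -0.003, -0.0]
contact_force: [-18.1, -7.0, 7.4]
finger_gap: 0.0005
```

Centre push ended at TCP stand x −118.9 mm, against −119 expected, so the seat depth matches. Two off-centre pushes will settle it sideways and check the symmetry.

>>> {"op": "send_rows", "data": {
  "increments": [
    [1.0, [-0.006, 0, 0], 0],
    [1.0, [-0.007, 0.015, 0], 0],
    [1.0, [0, 0.02, 0], 0],
    [1.0, [0.007, 0, 0], 0],
    [1.0, [0.003, 0, 0], 0],
    [1.0, [0.002, 0, 0], 0]
  ]
}}

```text
time: 10.68
position: [0.439, -0.2576, 0.0456]
tool_rot: [0.996, 0.091, -0.0, -0.0]
contact_force: [0.4, -0.3, 0.0]
finger_gap: 0.0005
```

>>> {"op": "send_rows", "data": {
  "increments": [
    [1.0, [0.001, 0, 0], 0],
    [1.0, [0.001, 0, 0], 0]
  ]
}}

```text
time: 10.85
position: [0.4407, -0.257, 0.0457]
tool_rot: [0.996, 0.092, -0.0, -0.0]
contact_force: [-1.2, 0.5, -0.3]
finger_gap: 0.0002
```

>>> {"op": "send_rows", "data": {
  "increments": [
    [1.0, [0.001, 0, 0], 0],
    [1.0, [0.001, 0, 0], 0]
  ]
}}

```text
time: 11.02
position: [0.4416, -0.257, 0.0456]
tool_rot: [0.996, 0.092, -0.001, -0.0]
contact_force: [-9.8, -3.0, 2.7]
finger_gap: 0.0004
```

>>> {"op": "send_rows", "data": {
  "increments": [
    [1.0, [-0.007, 0, 0], 0],
    [1.0, [-0.009, -0.02, 0], 0],
    [1.0, [0, -0.03, 0], 0],
    [1.0, [0, -0.019, 0], 0],
    [1.0, [0.007, 0, 0], 0],
    [1.0, [0.003, 0, 0], 0],
    [1.0, [0.002, 0, 0], 0]
  ]
}}

```text
time: 11.6
position: [0.4271, -0.1911, 0.046]
tool_rot: [0.996, 0.091, 0.001, 0.001]
contact_force: [-0.3, 0.2, 1.0]
finger_gap: 0.0003
```

>>> {"op": "send_rows", "data": {
  "increments": [
    [1.0, [0.001, 0, 0], 0],
    [1.0, [0.001, 0, 0], 0]
  ]
}}

```text
time: 11.77
position: [0.4284, -0.1908, 0.0457]
tool_rot: [0.996, 0.091, 0.0, 0.0]
contact_force: [-1.6, -0.6, 0.6]
finger_gap: 0.0005
```

>>> {"op": "send_rows", "data": {
  "increments": [
    [1.0, [0.001, 0, 0], 0],
    [1.0, [0.001, 0, 0], 0]
  ]
}}

```text
time: 11.93
position: [0.4291, -0.1902, 0.0456]
tool_rot: [0.996, 0.091, -0.001, -0.0]
contact_force: [-10.3, -4.7, 4.1]
finger_gap: 0.0004
```

Both off-centre pushes stopped at the same depth (−114.8 and −114.9 mm) and are symmetric about y ≈ −1.6 mm. So the ring is home on both pins and its centre line refines the spindle axis to (0.5483, −0.2025). Now I back off, rise above the knob and look.

>>> {"op": "send_rows", "data": {
  "increments": [
    [1.0, [-0.015, 0, 0], 0],
    [1.0, [-0.015, 0, 0], 0],
    [0.8, [0, 0, -0.037], 0],
    [0.6, [0, 0, -0.037], 0],
    [0.43, [0, 0, -0.037], 0],
    [0.43, [0, 0, -0.037], 0],
    [0.43, [0, 0, -0.037], 0],
    [0.43, [0, 0, -0.035], 0],
    [0.43, [0.03, 0.007, 0], 0],
    [0.43, [0.03, 0.007, 0], 0],
    [0.43, [0.02, 0.006, 0], 0],
    [0.43, [0, 0, 0], 0],
    [0.43, [0, 0, 0], 0]
  ]
}}

```text
time: 13.02
position: [0.4832, -0.2004, 0.2651]
tool_rot: [0.996, 0.092, -0.0, -0.0]
contact_force: [0.2, -0.7, -0.4]
finger_gap: 0.0499
```

Run:
```python
from h import *
goto(.5483,-.2025,.23)
s=bot.sense();a=get_image('wrist');b=get_image('side');c=get_image('top');save('w4',a);save('s4',b);save('t4',c)
for z in(.185,.19,.195):print(z,wproj([.5483,-.2025,z],s['position'],s['tool_rot']).round(1),proj('side',[.5483,-.2025,z]).round(1))
np.save('p4',np.r_[s['position'],s['tool_rot']])
r=lambda i,x,y,w,h,k:cv2.resize(i[y:y+h,x:x+w],None,fx=k,fy=k,interpolation=cv2.INTER_CUBIC)
im=np.zeros((600,800,3),np.uint8)
A=r(a,140,0,280,250,1.4);B=r(b,260,130,125,110,3.2);C=r(c,330,130,110,150,2)
im[:350,:392]=A;im[:352,400:800]=B;im[:220,:0]=0
im[352:352+240,:][:,:176]=C[:240,:176]
save('c4',im)
```

```text
t 13.02 p [ 0.4832 -0.2004  0.2651] psi 0.1834 q6 0.768 gap 0.0499 F [ 0.2 -0.7 -0.4]
turn 0.0004 then tool xyz [np.float64(0.0636), np.float64(0.014), np.float64(0.0351)]
0.185 [298.8 130.8] [320.2 153.2]
0.19 [299.2 130.8] [320.3 151.3]
0.195 [299.6 130.8] [320.3 149.5]
```

View pics/c4.png

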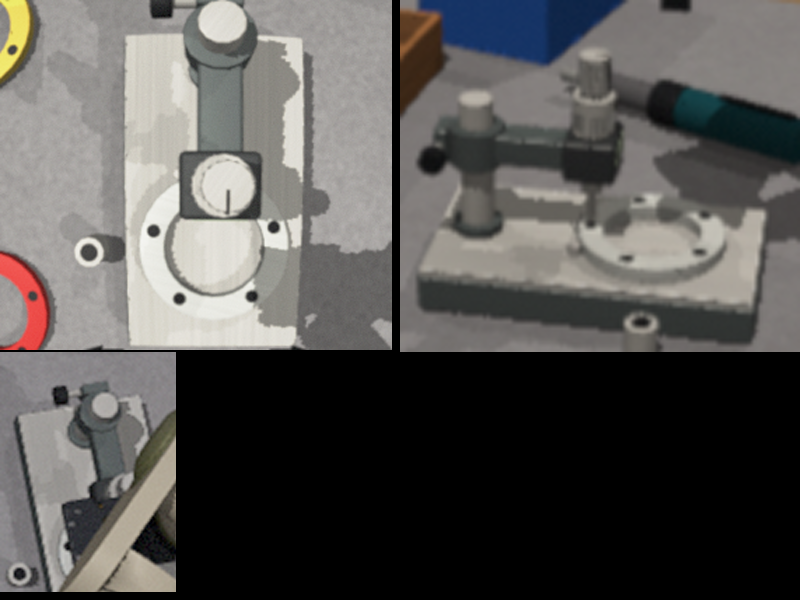

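The crops show the ring flat on the plate, against the pins and with its far band under the spindle, in both the wrist and side views. The knob top is at wrist pixel (303,132), within about 2.5 mm of the prediction. From the side view its height is about 0.19–0.20 m, so I'll fix that with a light touch of the shut fingertips on the knob's top.

>>> {"op": "send_rows", "data": {
  "increments": [
    [0.8, [0.03, 0.007, 0], 0],
    [1.0, [0.03, 0.008, 0], 0],
    [1.0, [0.0036, 0.0005, 0], 0],
    [1.0, [0, 0, 0.03], 0],
    [1.0, [0, 0, 0.02], 0],
    [1.0, [0, 0, 0.005], 0],
    [1.0, [0, 0, 0], 0]
  ]
}}

```text
time: 13.75
position: [0.5472, -0.2038, 0.21]
tool_rot: [0.996, 0.091, -0.001, -0.001]
contact_force: [0.2, 0.1, 0.8]
finger_gap: 0.0061
```

>>> {"op": "send_rows", "data": {
  "increments": [
    [1.0, [0, 0, 0.003], 0],
    [1.0, [0, 0, 0.002], 0]
  ]
}}

```text
time: 13.92
position: [0.5484, -0.2043, 0.2071]
tool_rot: [0.996, 0.091, 0.001, 0.001]
contact_force: [0.6, -0.1, -0.3]
finger_gap: 0.0007
```

>>> {"op": "send_rows", "data": {
  "increments": [
    [1.0, [0, 0, 0.002], 0],
    [1.0, [0, 0, 0], 0]
  ]
}}

```text
time: 14.08
position: [0.5486, -0.2043, 0.2054]
tool_rot: [0.996, 0.091, 0.001, 0.001]
contact_force: [-0.3, -0.2, 5.1]
finger_gap: 0.0003
```

>>> {"op": "send_rows", "data": {
  "increments": [
    [1.0, [0, 0, 0.002], 0],
    [1.0, [0, 0, 0], 0]
  ]
}}

```text
time: 14.25
position: [0.5489, -0.2044, 0.2052]
tool_rot: [0.996, 0.091, 0.002, 0.002]
contact_force: [-3.3, 1.4, 16.8]
finger_gap: 0.0006
```

Contact shows the knob's top at TCP z ≈ 0.2054. Gripping with the tips 26 mm below that (z ≈ 0.179) keeps them off the barrel, which starts 30 mm below the top. I'll rise, unwind the wrist for the whole stroke, and open.

>>> {"op": "send_rows", "data": {
  "increments": [
    [0.8, [0, 0, -0.025], 0],
    [0.43, [0, 0, 0], -0.12],
    [0.43, [0, 0, 0], -0.12],
    [0.43, [0, 0, 0], -0.12],
    [0.43, [0, 0, 0], -0.12],
    [0.43, [0, 0, 0], -0.12],
    [0.43, [0, 0, 0], -0.12],
    [0.43, [0, 0, 0], -0.12],
    [0.43, [0, 0, 0], -0.12],
    [0.43, [0, 0, 0], -0.12],
    [0.43, [0, 0, 0], -0.12],
    [0.43, [0, 0, 0], -0.12],
    [0.43, [0, 0, 0], -0.12],
    [0.43, [0, 0, 0], -0.12],
    [0.43, [0, 0, 0], -0.12]
  ]
}}

```text
time: 15.5
position: [0.5484, -0.204, 0.2274]
tool_rot: [0.594, 0.804, 0.0, 0.001]
contact_force: [-0.3, 0.2, 0.5]
finger_gap: 0.0502
```

>>> {"op": "send_rows", "data": {
  "increments": [
    [0.43, [0, 0, 0], -0.12],
    [0.43, [0, 0, 0], -0.12],
    [0.43, [0, 0, 0], -0.12],
    [0.43, [0, 0, 0], -0.12],
    [0.43, [0, 0, 0], -0.12],
    [0.43, [0, 0, 0], -0.12],
    [0.43, [0, 0, 0], -0.12],
    [0.43, [0, 0, 0], -0.12],
    [0.43, [0, 0, 0], -0.12],
    [0.43, [0, 0, 0], -0.12],
    [0.43, [0, 0, 0], -0.12],
    [0.43, [0, 0, 0], -0.12],
    [0.43, [0, 0, 0], -0.12],
    [0.43, [0, 0, 0], -0.12],
    [0.43, [0, 0, 0], 0],
    [0.43, [0, 0, 0], 0]
  ]
}}

```text
time: 16.83
position: [0.5483, -0.204, 0.2272]
tool_rot: [-0.198, 0.98, -0.0, 0.0]
contact_force: [0.2, -0.2, -0.6]
finger_gap: 0.0501
```

Run:
```python
from h import *
s=bot.sense();R=Ro.from_quat(s['tool_rot']).as_matrix();psi=np.arctan2(R[1,0],R[0,0])
goto(.5485,-.2035,.1795,psi)
print(s['q'].round(3),s['ft_torque'])
```

```text
t 16.83 p [ 0.5483 -0.204   0.2272] psi -2.744 q6 -2.527 gap 0.0501 F [ 0.2 -0.2 -0.6]
turn 0.0 then tool xyz [np.float64(-0.0003), np.float64(0.0004), np.float64(0.0477)]
[-0.558  0.45   1.217  0.     1.473 -2.527] [ 0.10315054 -0.08437351  0.03367246]
```

>>> {"op": "send_rows", "data": {
  "increments": [
    [0.43, [0, 0, 0.02], 0],
    [0.43, [0, 0, 0.018], 0],
    [0.43, [0, 0, 0.006], 0],
    [0.43, [0, 0, 0.0035], 0],
    [0.43, [0, 0, 0], 0],
    [0.7, [0, 0, 0], 0],
    [0.8, [0, 0, 0], 0],
    [0.9, [0, 0, 0], 0],
    [0.9, [0, 0, 0], 0],
    [0.9, [0, 0, 0], 0],
    [0.9, [0, 0, 0], 0]
  ],
  "grip_force": 20
}}

```text
time: 17.75
position: [0.548, -0.2031, 0.1798]
tool_rot: [-0.199, 0.98, 0.001, 0.0]
contact_force: [-2.4, 3.6, 3.6]
finger_gap: 0.0234
```

Run:
```python
from h import *
s=bot.sense();print(s['position'],s['contact_force'],s['ft_torque'],s['finger_gap'])
R=Ro.from_quat(s['tool_rot']).as_matrix();print('F tool',R.T@s['contact_force'])
a=get_image('side');save('s5',a)
im=cv2.resize(a[100:240,250:400],(720,672),interpolation=cv2.INTER_CUBIC)[:600];save('c5',im)
t=bot.sense();print(t['time'],t['ft_torque'])
```

```text
[ 0.54804489 -0.20309719  0.1798472 ] [-2.44489743  3.5522608   3.62693001] [0.75957349 0.24321786 0.00521274] 0.023408260499919023
F tool [ 0.86139789  4.22996682 -3.62161234]
17.8 [0.82154681 0.26752991 0.01093436]
```

View pics/c5.png

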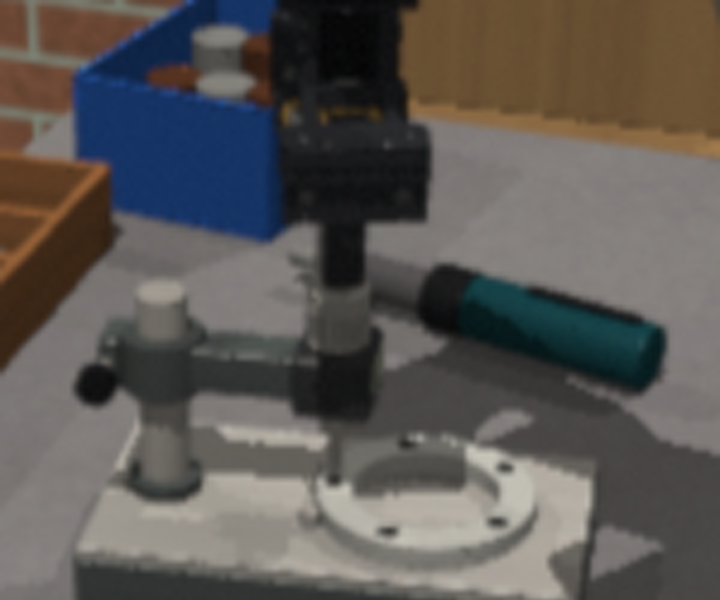

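The side crop shows the fingers on the knob, clear of the barrel below it, with the gap at 23.4 mm. The spindle tip is still a few mm above the ring's far band. I'll centre by 1 mm in tool y, then wind clockwise from above, which is positive tool z.

>>> {"op": "send_rows", "data": {
  "increments": [
    [0.9, [0, 0.001, 0], 0],
    [0.9, [0, 0, 0], 0.1],
    [0.9, [0, 0, 0], 0.1],
    [0.9, [0, 0, 0], 0.1],
    [0.9, [0, 0, 0], 0.1],
    [0.9, [0, 0, 0], 0.1]
  ]
}}

```text
time: 18.3
position: [0.548, -0.2027, 0.1799]
tool_rot: [0.052, 0.999, 0.0, 0.0]
contact_force: [-1.4, 3.0, 4.3]
finger_gap: 0.0235
```

```bash
cat > c.py <<'E'
from h import *
s=bot.sense();R=Ro.from_quat(s['tool_rot']).as_matrix()
print('t',round(s['time'],2),s['position'].round(4),'psi',np.arctan2(R[1,0],R[0,0]).round(3),'q6',s['q'][5].round(3),'Ftool',(R.T@s['contact_force']).round(1),'T',s['ft_torque'].round(3),'e6',s['effort'][5].round(3))
T=[];E=[]
for k in range(3):
    get_image('side');q=bot.sense();T.append(q['ft_torque'][2]);E.append(q['effort'][5])
print('hold Tz',np.round(T,3),'e6',np.round(E,3))
E
python3 c.py
```

```text
t 18.3 [ 0.548  -0.2027  0.1799] psi 3.038 q6 -2.024 Ftool [ 1.7  2.8 -4.3] T [0.507 0.103 0.074] e6 -1.544
hold Tz [-0.042 -0.005 -0.038] e6 [-0.522  1.208  0.433]
```

Run:
```python
from h import *
s=bot.sense();a=get_image('wrist');save('w6',a)
R=Ro.from_quat(s['tool_rot']).as_matrix()
for d in((0,0,.2),(0,0,.174),(0,0,.17)):
    X=np.array([.5483,-.203,0])+d+R[:,0]*(.012 if d[2]==.2 else .017);print(wproj(X,s['position'],s['tool_rot']).round())
im=cv2.resize(a[180:400,180:380],(545,600),interpolation=cv2.INTER_CUBIC);save('c6',im)
```

```text
[283. 263.]
[283. 233.]
[282. 230.]
```

View pics/c6.png

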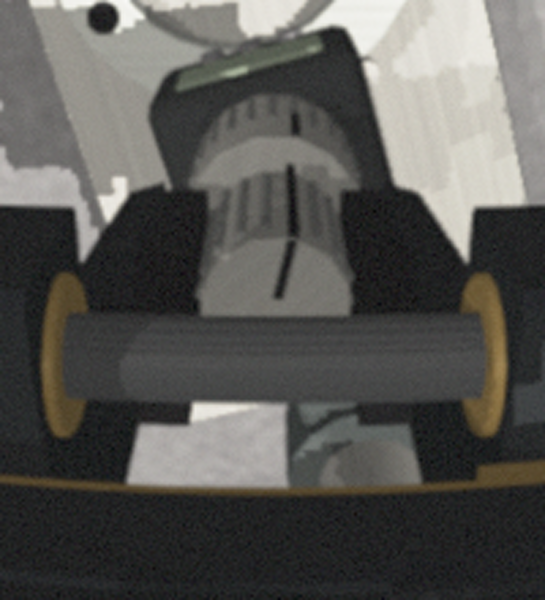

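The wrist view shows both dark lines: the knob's at crop (291,200) and the barrel's at crop (295,123), aligned. The camera turns with the knob, so any slip will show as the barrel's line moving sideways. I'll measure that numerically after each step.

```bash
cat > m.py <<'E'
from h import *
s=bot.sense();a=get_image('wrist').mean(2)
def line(y0,y1,x0,x1):
    r=a[y0:y1,x0:x1].mean(0);r=cv2.GaussianBlur(r[None].astype(np.float32),(3,1),0)[0];k=int(np.argmin(r));w=np.clip(np.median(r)*.8-r,0,None)
    i=np.arange(max(k-2,0),min(k+3,len(r)));return x0+(w[i]@i)/max(w[i].sum(),1e-6),r[k]
R=Ro.from_quat(s['tool_rot']).as_matrix()
t,k=line(221,229,262,312),line(244,258,262,304)
print('t',round(s['time'],2),'q6',s['q'][5].round(3),'barrel %.2f(%d) knob %.2f(%d) diff %.2f slip~%.3f'%(*t,*k,t[0]-k[0],(t[0]-k[0]-D0)/29. if (D0:=1.5) else 0),'Tz',s['ft_torque'][2].round(3),'F',(R.T@s['contact_force']).round(1))
E
python3 m.py
```

```text
t 18.5 q6 -2.033 barrel 287.94(38) knob 286.65(33) diff 1.29 slip~-0.007 Tz -0.025 F [ 1.8  3.7 -6.7]
```

>>> {"op": "send_rows", "data": {
  "increments": [
    [0.9, [0, 0, 0], 0.1],
    [0.9, [0, 0, 0], 0.1],
    [0.9, [0, 0, 0], 0.1]
  ]
}}

```text
time: 18.8
position: [0.548, -0.2027, 0.1798]
tool_rot: [0.199, 0.98, 0.0, 0.0]
contact_force: [-0.3, 3.7, 6.1]
finger_gap: 0.0232
```

```bash
python3 m.py
```

```text
t 18.8 q6 -1.728 barrel 287.41(44) knob 286.50(31) diff 0.91 slip~-0.020 Tz 0.026 F [ 1.7  3.3 -6.1]
```

>>> {"op": "send_rows", "data": {
  "increments": [
    [0.9, [0, 0, 0], 0.1],
    [0.9, [0, 0, 0], 0.1],
    [0.9, [0, 0, 0], 0.1]
  ]
}}

```text
time: 19.1
position: [0.548, -0.2025, 0.1798]
tool_rot: [0.343, 0.939, 0.0, 0.0]
contact_force: [-0.4, 4.4, 6.1]
finger_gap: 0.0235
```

```bash
python3 m.py
```

```text
t 19.1 q6 -1.428 barrel 287.70(50) knob 286.48(30) diff 1.22 slip~-0.010 Tz -0.011 F [ 3.2  3.1 -6. ]
```

>>> {"op": "send_rows", "data": {
  "increments": [
    [0.9, [0.0005, 0.0006, 0], 0.1],
    [0.9, [0, 0, 0], 0.1],
    [0.9, [0, 0, 0], 0.1]
  ]
}}

```text
time: 19.4
position: [0.5481, -0.2023, 0.1798]
tool_rot: [0.479, 0.878, -0.0, 0.001]
contact_force: [-0.2, 3.1, 4.8]
finger_gap: 0.0235
```

```bash
python3 m.py
```

```text
t 19.4 q6 -1.127 barrel 287.26(50) knob 286.17(37) diff 1.09 slip~-0.014 Tz 0.024 F [ 2.7  1.5 -4.9]
```

>>> {"op": "send_rows", "data": {
  "increments": [
    [0.9, [0, 0, 0], 0.1],
    [0.9, [0, 0, 0], 0.1],
    [0.9, [0, 0, 0], 0.05]
  ]
}}

```text
time: 19.7
position: [0.5482, -0.2023, 0.1798]
tool_rot: [0.585, 0.811, 0.0, 0.001]
contact_force: [0.2, 3.2, 5.0]
finger_gap: 0.0228
```

```bash
python3 m.py
```

```text
t 19.7 q6 -0.878 barrel 287.38(53) knob 286.27(38) diff 1.10 slip~-0.014 Tz 0.025 F [ 2.9  1.2 -5. ]
```

>>> {"op": "send_rows", "data": {
  "increments": [
    [0.9, [0, 0, 0], 0.1],
    [0.9, [0, 0, 0], 0.1],
    [0.9, [0, 0, 0], 0.05]
  ]
}}

```text
time: 20.0
position: [0.5483, -0.2022, 0.1798]
tool_rot: [0.681, 0.732, 0.0, 0.001]
contact_force: [0.2, 2.4, 4.7]
finger_gap: 0.0234
```

```bash
python3 m.py
```

```text
t 20.0 q6 -0.628 barrel 287.38(53) knob 286.29(38) diff 1.09 slip~-0.014 Tz 0.07 F [ 2.4  0.4 -4.7]
```

>>> {"op": "send_rows", "data": {
  "increments": [
    [0.9, [0, 0, 0], 0.1],
    [0.9, [0, 0, 0], 0.1],
    [0.9, [0, 0, 0], 0.05]
  ]
}}

```text
time: 20.3
position: [0.5484, -0.2022, 0.1798]
tool_rot: [0.767, 0.641, 0.001, 0.001]
contact_force: [1.1, 2.5, 4.6]
finger_gap: 0.0232
```

```bash
python3 m.py
```

```text
t 20.3 q6 -0.378 barrel 287.36(51) knob 286.35(37) diff 1.01 slip~-0.017 Tz 0.01 F [ 2.6  0.6 -4.6]
```

>>> {"op": "send_rows", "data": {
  "increments": [
    [0.9, [0, 0, 0], 0.1],
    [0.9, [0, 0, 0], 0.1],
    [0.9, [0, 0, 0], 0.05]
  ]
}}

```text
time: 20.6
position: [0.5485, -0.2022, 0.1798]
tool_rot: [0.841, 0.541, 0.001, 0.001]
contact_force: [1.1, 2.0, 5.1]
finger_gap: 0.0235
```

```bash
python3 m.py
```

```text
t 20.6 q6 -0.129 barrel 287.37(50) knob 286.41(36) diff 0.96 slip~-0.019 Tz 0.08 F [ 2.3  0.2 -5.1]
```

>>> {"op": "send_rows", "data": {
  "increments": [
    [0.9, [0, 0, 0], 0.1],
    [0.9, [0, 0, 0], 0.1],
    [0.9, [0, 0, 0], 0.05]
  ]
}}

```text
time: 20.9
position: [0.5486, -0.2023, 0.1798]
tool_rot: [0.902, 0.432, 0.001, 0.001]
contact_force: [2.2, 2.0, 5.3]
finger_gap: 0.023
```

```bash
python3 m.py
```

```text
t 20.9 q6 0.121 barrel 287.44(50) knob 286.44(35) diff 1.00 slip~-0.017 Tz 0.063 F [ 3.   0.5 -5.3]
```

>>> {"op": "send_rows", "data": {
  "increments": [
    [0.9, [0, 0, 0], 0.1],
    [0.9, [0, 0, 0], 0.1],
    [0.9, [0, 0, 0], 0.05]
  ]
}}

```text
time: 21.2
position: [0.5487, -0.2023, 0.1798]
tool_rot: [0.949, 0.316, 0.001, 0.001]
contact_force: [3.2, 1.5, 5.5]
finger_gap: 0.0233
```

```bash
python3 m.py
```

```text
t 21.2 q6 0.371 barrel 287.53(47) knob 286.26(31) diff 1.27 slip~-0.008 Tz 0.059 F [ 3.4  0.8 -5.5]
```

>>> {"op": "send_rows", "data": {
  "increments": [
    [0.9, [0, 0, 0], 0.1],
    [0.9, [0, 0, 0], 0.1],
    [0.9, [0, 0, 0], 0.05]
  ]
}}

```text
time: 21.5
position: [0.5487, -0.2024, 0.1798]
tool_rot: [0.981, 0.196, 0.001, 0.001]
contact_force: [3.4, 1.8, 5.8]
finger_gap: 0.0234
```

```bash
python3 m.py
```

```text
t 21.5 q6 0.621 barrel 287.29(42) knob 286.21(31) diff 1.08 slip~-0.014 Tz 0.064 F [ 3.8 -0.4 -5.8]
```

>>> {"op": "send_rows", "data": {
  "increments": [
    [0.9, [0, 0, 0], 0.1],
    [0.9, [0, 0, 0], 0.1],
    [0.9, [0, 0, 0], 0.05]
  ]
}}

```text
time: 21.8
position: [0.5488, -0.2025, 0.1798]
tool_rot: [0.997, 0.072, 0.001, 0.001]
contact_force: [3.5, 2.0, 5.5]
finger_gap: 0.0231
```

```bash
python3 m.py
```

```text
t 21.8 q6 0.871 barrel 287.17(44) knob 286.11(33) diff 1.07 slip~-0.015 Tz 0.049 F [ 3.8 -1.5 -5.5]
```

>>> {"op": "send_rows", "data": {
  "increments": [
    [0.9, [0, 0, 0], 0.1],
    [0.9, [0, 0, 0], 0.1],
    [0.9, [0, 0, 0], 0.05]
  ]
}}

```text
time: 22.1
position: [0.5487, -0.2026, 0.1798]
tool_rot: [0.999, -0.053, 0.001, 0.001]
contact_force: [4.4, 1.1, 5.8]
finger_gap: 0.0234
```

```bash
python3 m.py
```

```text
t 22.1 q6 1.12 barrel 287.10(44) knob 285.95(34) diff 1.15 slip~-0.012 Tz 0.124 F [ 4.3 -1.5 -5.8]
```

>>> {"op": "send_rows", "data": {
  "increments": [
    [0.9, [0, 0, 0], 0.08],
    [0.9, [0, 0, 0], 0.07]
  ]
}}

```text
time: 22.32
position: [0.5488, -0.2027, 0.1798]
tool_rot: [0.992, -0.127, 0.001, 0.001]
contact_force: [5.0, 0.1, 4.8]
finger_gap: 0.0232
```

```bash
python3 m.py
```

```text
t 22.32 q6 1.269 barrel 286.65(46) knob 285.94(33) diff 0.71 slip~-0.027 Tz 0.054 F [ 4.9 -1.4 -4.8]
```

>>> {"op": "send_rows", "data": {
  "increments": [
    [0.9, [0, 0, 0], 0.08],
    [0.9, [0, 0, 0], 0.07]
  ]
}}

```text
time: 22.53
position: [0.5487, -0.2028, 0.1798]
tool_rot: [0.98, -0.201, 0.002, 0.0]
contact_force: [5.0, -0.2, 5.5]
finger_gap: 0.0233
```

```bash
python3 m.py
```

```text
t 22.53 q6 1.419 barrel 281.98(48) knob 285.89(35) diff -3.91 slip~-0.187 Tz 0.137 F [ 4.6 -1.8 -5.5]
```

The barrel's line has shifted by about 5 px while the knob's stayed put, so the clutch has slipped by about 0.16 rad, with torque near 0.1–0.14 N m. I stop here, let go and lift clear.

>>> {"op": "send_rows", "data": {
  "increments": [
    [0.8, [0, 0, 0], 0],
    [0.6, [0, 0, 0], 0],
    [0.43, [0, 0, 0], 0],
    [0.43, [0, 0, 0], 0],
    [0.43, [0, 0, 0], 0],
    [0.43, [0, 0, 0], 0],
    [0.43, [0, 0, -0.01], 0],
    [0.43, [0, 0, -0.03], 0],
    [0.43, [0, 0, -0.035], 0],
    [0.43, [0, 0, -0.035], 0],
    [0.43, [0, 0, -0.03], 0],
    [0.43, [-0.03, 0, 0], 0],
    [0.43, [-0.03, 0, 0], 0],
    [0.43, [-0.02, 0, 0], 0],
    [0.43, [0, 0, 0], 0],
    [0.43, [0, 0, 0], 0]
  ]
}}

```text
time: 23.92
position: [0.4741, -0.1704, 0.3205]
tool_rot: [0.979, -0.202, 0.001, 0.0]
contact_force: [0.3, -0.1, 0.4]
finger_gap: 0.0504
```

Run:
```python
from h import *
print(bot.sense()['position'],bot.sense()['contact_force'],bot.sense()['finger_gap'])
a=get_image('wrist');b=get_image('side');c=get_image('top');save('w7',a);save('s7',b);save('t7',c)
r=lambda i,x,y,w,h,W,H:cv2.resize(i[y:y+h,x:x+w],(W,H),interpolation=cv2.INTER_CUBIC)
save('c7',np.vstack([np.hstack([r(a,140,0,280,210,400,300),r(b,265,140,120,90,400,300)]),np.hstack([r(b,0,0,560,420,400,300),r(c,0,0,560,420,400,300)])]))
```

```text
[ 0.47409156 -0.1703656   0.32047418] [ 0.25402907 -0.1248894   0.44464287] 0.050355839547864004
```

View pics/c7.png

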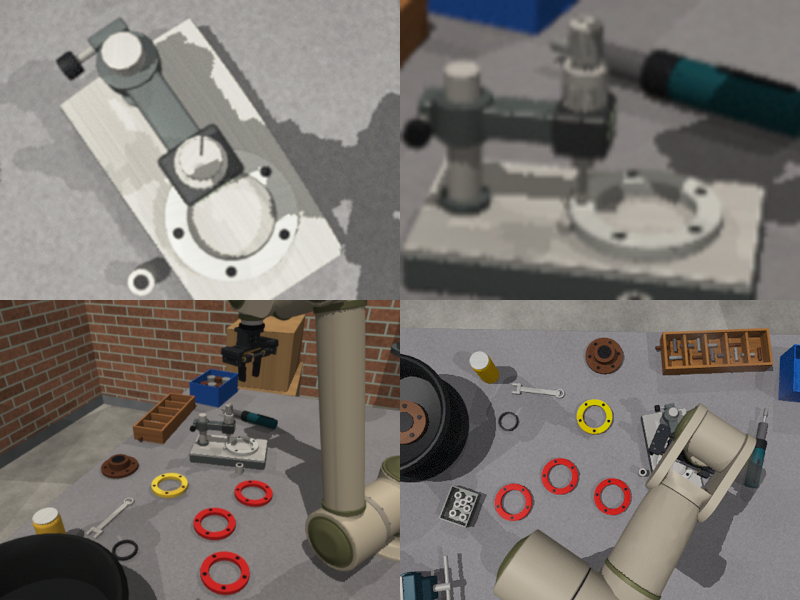

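The last views show the spindle down on the ring's far band, the ring still home, everything else where it was, and the gripper clear with no force on it. I'll hand in now.

```bash
python3 -c "
from h import *
print(order.hand_in(), bot.sense()['time'])"
```

```text
the job is handed in; nothing more can be done
the job is handed in; nothing more can be done
```

The aluminium ring is on the gauge with the spindle wound down onto it, and the job is handed in at about 24 s of the 72 s allowed. I laid the ring on the steel base, slid it home against both stop pins and let go. I then wound the spindle down about 3.9 rad by the top knob only, stopped at the first slip and lifted clear.

**Seating:** A centre push stopped 118.9 mm in front of the spindle axis, against 119 expected. Pushes from either side then stopped at the same depth, 114.8 and 114.9 mm.

**First slip:** In the wrist camera the barrel's line shifted about 5 px against the knob's, which is roughly 0.16 rad of slip. That is inside the 0.06 to 0.8 rad window.

**Final state:** The last pictures show the spindle on the ring's far band, the other things on the bench unmoved, and the robot touching nothing.

**Checks that were weak or disagreed:**
- **Torque:** The readings were noisy (about ±0.04 N m), so I judged the slip from the lines and not from torque.
- **Cameras:** The top and wrist cameras differed by 3 to 5 mm. I settled the spindle position from the push contacts.
- **Knob height:** Touching the knob's top gave a tool height of 0.205 m, against about 0.200 m from the side camera. I used the touch, which also pressed the knob's top with about 17 N for a moment.

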